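Roll the cover strip home in a frame profile

ROBOT

A 6-joint arm with a two-finger parallel gripper is mounted at the origin on the work surface. World frame = base frame: x ahead of the robot, y to its left, z up, the work surface at z = 0. Lengths are in m, angles in degrees, forces in N, time in s.
With the tool pointing down it reaches from about 0.3 to 0.75 m from the base axis. Payload 8.5 kg.
Tool frame: the origin (TCP) lies at the very end of the fingers, on their centre line; the grasp point (between the pads) lies 19 mm behind it (env.pinch_z is the distance from the TCP to the grasp point, in m); z points along the fingers, y is the line along which they close (so a half turn about z gives the same grasp; the last joint's range is limited). The gripper opens to 85 mm and grips with 20 to 120 N. Pads are 22 mm wide; open, the fingers measure 114 mm over their backs; the gripper's body (76 mm by 85 mm) begins 54 mm behind the grasp point. The pads swing forward as they close: fully open they stand 13 mm farther back than shut.
Start: joints at [63.409, 21.807, 74.336, -0, 83.858, -12.336], TCP at [0.135, 0.533, 0.231] pointing down, gripper open.
Joint ranges: [-178.18, 178.18], [-50.72, 133.34], [12.68, 142.11], [-81.47, 261.47], [9.98, 163.14], [-165.26, 165.26]. Speed limits (degrees/s): [136.94, 136.94, 180, 180, 180, 180].

INTERFACE

Orientations are given as a 3x3 rotation matrix whose columns are the frame's x, y, z axes.
In Python, from rig import env, viewer gives the robot as it stands.
- The arm moves only by the tool drive_tool, never from a script. Its argument "series" is a list of rows, each a list of 3 entries, a list of its own where there are three numbers: the shift along the tool's x, y, z in m, then the turn about the tool's z in degrees, then the finger opening in m, from 0 to 0.0854. A call has 1 to 20 rows; each row is the pose to reach, as a shift and turn from the pose commanded when the call began, along the tool's axes at that moment; what a row does not reach only later rows make up. A row lasts 1/10 s, in which the tool goes at most 50 mm and 8.59 degrees, less where a joint would pass 70% of its speed; a pose out of reach is approached as far as the arm can. A call with a gripper value outside its range is refused whole. The fingers move at their own pace and stop on an object; "newtons" is the grip in N (left out, the last holds). Time passes only in rows, so rows that repeat a pose let the fingers close. It gives the time, the measured TCP pose, the force, the opening and the grip force at its end, in the units of the state.
- env.observe(): the state, without advancing time (a new reading comes with each control period).
- viewer.get_image(name): name is "scene" or "top"; returns a dict with "img" (420x560x3 uint8, red, green, blue), "depth" (420x560 float32, m along the optical axis (not along the pixel's ray), 0 where there is no reading), "camera_matrix" (3x3 intrinsics, pixels), "rvec" (rotation vector, rad) and "tvec" (3), from world to camera coordinates, as OpenCV has them. Camera axes: x right, y down, z forward; pixel columns grow to the right and rows downward; lengths in m; the calibration is good to about 2 mm. A picture is of the moment at which its call begins.
- env.close_job(): hands the job in; it is judged then, once.
The state is a dict: "time_s": time; "q": joint angles; "qvel": joint speeds; "joint_efforts": joint torques, N m; "position": TCP position; "tool_rot": TCP orientation; "ft_force": force on the tool from outside, world axes, zero at the start; "wrist_torque": the same for the moment, N m; "grip_width": finger opening in m; "gripper_force": force on a finger pad.
Only numpy, scipy, OpenCV 4.12 (cv2) and the standard library are available. Lean on these libraries where they do the work, as an engineer would, in place of code of your own. Each camera call takes 0.05 s, during which the arm holds its last target. There are 200 camera calls.

TASK

Take the hand roller out of its holder and roll it along the proud cover strip on the aluminium bar with firm, even pressure, until the strip is seated fully home over its whole length, without bearing down so hard that it is crushed. Then set the roller back down in its holder, upright as it was, and let go. Press the strip with the roller only, not with the gripper, and leave the other things on the bench where they are.

Things in the scene. Friction and masses are not known exactly. Their poses are not given: they have to be found in the camera images.
- profile: Aluminium bar, 90 wide, 45 high, 400 long (along its y), clamped on wooden bearers. Origin: on the bench under its middle. Shims, different at the two ends, lift its top face to 65 to 75 above the bench mid-length and slope it by up to 0.03 rad along y; this pose does not show that. Two slots on top: the one at x = +22.5 is already closed by a cover strip; in the one at x = -22.5 the strip is proud.
- strip_right (a point): -y end of the proud black cover strip, mid-width, on the robot's side of the bar. Its height here, 72 above the bench, is only the nominal one of the strip's top when home: the shims put the true one up to 9 higher or lower, so it must be felt. A flat strap clamp, 22 wide and 12 high over the bar with its screws, crosses the bar 53 beyond this end.
- strip_left (a point): +y end of the same strip, likewise nominal in height, with a like strap 53 beyond. The strip is 250 long, from strip_right to strip_left, 16 wide, its cap 2 thick (so its top is 2 above the bar's face when home), and goes down in ten 25 mm lengths, strip0 (at strip_right) to strip9 (at strip_left).
- strip0 (a joint): How far this 25 mm length of the strip has been pressed in, m: 0 = 5 mm proud, 0.005 = fully home, cap down on the bar's face. It is held by its barbs: it goes down under 14 to 18 N, stays where it is left and then stops hard. Above 32 N between roller and strip the strip is crushed.
- strip1 (a joint): As strip0, for the length centred 37 mm from strip_right.
- strip2 (a joint): As strip0, for the length centred 62 mm from strip_right.
- strip3 (a joint): As strip0, for the length centred 87 mm from strip_right.
- strip4 (a joint): As strip0, for the length centred 112 mm from strip_right.
- strip5 (a joint): As strip0, for the length centred 137 mm from strip_right.
- strip6 (a joint): As strip0, for the length centred 162 mm from strip_right.
- strip7 (a joint): As strip0, for the length centred 187 mm from strip_right.
- strip8 (a joint): As strip0, for the length centred 212 mm from strip_right.
- strip9 (a joint): As strip0, for the length centred 237 mm from strip_right.
- roller: Hand roller, loose, 0.25 to 0.4 kg, 129 tall, upright in its holder, handle up. Origin: lowest point of the wheel; z up along the handle. Rubber wheel 44 across, 26 wide, axle along the roller's x, so it rolls along its y. Fork 36 wide (x), 18 (y); round guard 66 across at z = 55 to 60.
- grip (a point): Middle of the roller's square wooden handle, 97 above its origin; the handle is 28 x 28, sides along the roller's x and y, from z = 65 to 129.
- wheel (a joint): Turn of the roller's wheel about its axle, rad, 0 at the start; turns freely, 1 rad is 22 mm of rolling.
- holder: Fixed steel holder, 96 x 96, top plate at z = 70 with a through slot 42 (x) by 50 (y), its edge chamfered 2. Origin: on the bench, under the middle of the slot. The wheel and fork hang in the slot and the guard rests on the top plate; stowed, the roller's origin is 15 above the holder's and its axes are parallel to the holder's (or half a turn round).
- module_a: Bystander: power module, 106 x 61 x 30, black, on the robot's side of the bar (mm). Origin: centre of its underside.
- module_b: Bystander: power module, 106 x 61 x 30, white, beyond the bar (mm). Origin: centre of its underside.
- module_c: Bystander: power module, 92 x 45 x 28, on the robot's side of the bar (mm). Origin: centre of its underside.
- capacitor: Bystander: upright can capacitor, 50 across, 70 tall with its studs, beyond the bar (mm). Origin: centre of its underside.
- offcut: Bystander: offcut of 45 mm profile, 70 long, 45 high, beyond the bar (mm). Origin: centre of its underside.
- screwdriver: Bystander: screwdriver lying on the robot's side of the bar (mm). Origin: centre of its underside.
- nut_tray: Bystander: open tray 100 x 100 x 35 with slot nuts, standing at the other end of the bar from the roller's holder (mm). Origin: centre of its underside.
Not all that is in view belongs to the job. What is shaped like the roller but orange or purple is not meant.

How it is judged:
By the outcome, as a careful person would: the job done as asked, in the order asked, and still so for the second after the job is handed in, with the robot touching nothing.
It also fails if it takes over 72 s, if anything falls off the work surface, if the arm or the gripper's body presses on something with over 40 N, if the wrist force passes 120 N, or if a joint passes its speed limit or range.

## Working session

There is one attempt and no reset: what is moved stays moved. The work goes in short steps, Python scripts to look and compute and a tool call to move; the robot and the scene stay as the last step left them, time stands still between calls to the robot, and variables do not carry over. Pictures are saved under pics/ and viewed, at most 10 in all, crops included, and the job is handed in when it is done.

Besides the shell and the picture viewer there is one more tool, called after "Request:" as name([rows], argument=value, ...), one row to a line, values as JSON. drive_tool: Moves the arm, as the interface text tells. Its arguments: {"type":"object","properties":{"series":{"type":"array"},"newtons":{"type":"number"}},"required":["series"]}

```bash
mkdir -p pics; cat > h.py <<'E'
import numpy as np, cv2
from rig import env, viewer
def grab(n):
    d=viewer.get_image(n); np.savez('%s.npz'%n,**d); return d
def load(n): return dict(np.load('%s.npz'%n))
def P(d,u,v,z=None):
    R=cv2.Rodrigues(d['rvec'])[0]; t=d['tvec'].reshape(3)
    r=R.T@(np.linalg.inv(d['camera_matrix'])@[u,v,1.]); c=-R.T@t
    if z is None: return c+r*d['depth'][int(v),int(u)]
    return c+r*(z-c[2])/r[2]
def proj(d,p):
    return cv2.projectPoints(np.array(p,float).reshape(-1,1,3),d['rvec'],d['tvec'],d['camera_matrix'],None)[0].reshape(-1,2)
def cloud(d):
    R=cv2.Rodrigues(d['rvec'])[0]; t=d['tvec'].reshape(3)
    v,u=np.mgrid[:420,:560]
    r=np.stack([u,v,np.ones_like(u)],-1)@np.linalg.inv(d['camera_matrix']).T
    return (r*d['depth'][...,None]-t)@R
E
python3 - <<'E'
from h import *
np.set_printoptions(precision=3,suppress=True)
s=env.observe(); print(s)
for n in('scene','top'):
    d=grab(n); cv2.imwrite('pics/%s0.png'%n,d['img'][:,:,::-1])
    R=cv2.Rodrigues(d['rvec'])[0]; print(n,-R.T@d['tvec'].reshape(3),R[2])
E
```

```text
{'time_s': 0.0, 'q': array([ 63.407,  21.841,  74.387,   0.   ,  83.858, -12.335]), 'qvel': array([-0.039,  0.043, -0.016,  0.004,  0.048, -0.   ]), 'joint_efforts': array([  0.   , -44.847, -23.129,  -0.   ,   0.005,   0.   ]), 'position': array([0.135, 0.533, 0.231]), 'tool_rot': array([[-0.969,  0.246, -0.001],
       [ 0.246,  0.969, -0.001],
       [ 0.   , -0.001, -1.   ]]), 'ft_force': array([ 0.585, -0.35 ,  0.418]), 'wrist_torque': array([-0.014,  0.024, -0.056]), 'gripper_force': 0.0, 'grip_width': 0.08555154524364324}
scene [1.211 0.001 1.074] [-0.563 -0.048 -0.825]
top [ 0.504 -0.062  1.22 ] [ 0.066  0.02  -0.998]
```

View pics/scene0.png

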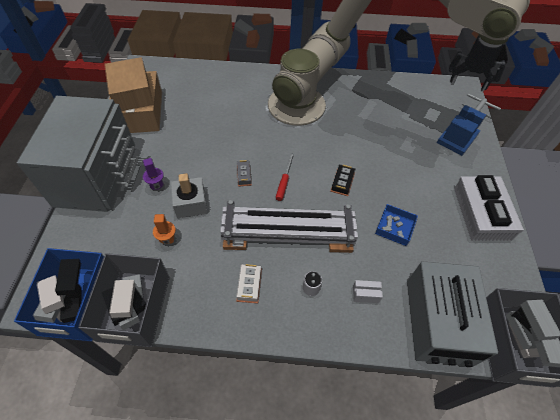

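View pics/top0.png

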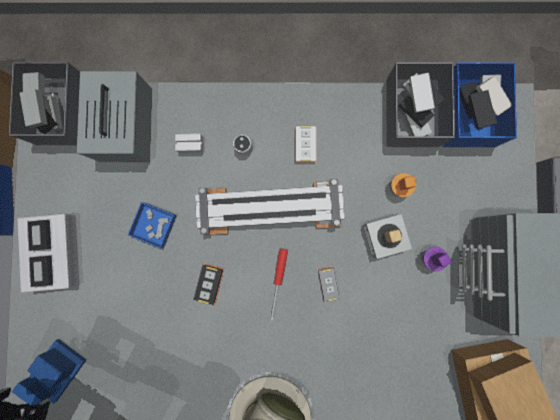

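In the top view, the things that could be taken for the roller are the wooden-handled tool in the grey holder (392,236), the orange one (403,185) and the purple one (437,260). I choose the wooden one in the holder. Next is a close crop, plus measurements.

```bash
python3 - <<'E'
from h import *
np.set_printoptions(precision=4,suppress=True)
d=load('top'); im=d['img'][:,:,::-1]
cv2.imwrite('pics/crop1.png',cv2.resize(im[160:280,190:430],None,fx=3.3,fy=3.3,interpolation=cv2.INTER_CUBIC))
for n in('top','scene'):
    d=load(n); c=cloud(d); z=c[...,2]
    print(n,'bench z',np.median(z[(abs(c[...,0]-.45)<.02)&(abs(c[...,1])<.2)]))
    # roller region guess
    g=P(d,*((392,236) if n=='top' else (187,187)))
    m0=(np.hypot(c[...,0]-g[0],c[...,1]-g[1])<.085)
    for lo,hi,nm in((.135,.155,'handle'),(.0725,.080,'guard'),(.060,.0725,'plate')):
        m=m0&(z>lo)&(z<hi); p=c[m][:,:2].astype(np.float32)
        if len(p)>5:
            r=cv2.minAreaRect(p*1000); print(nm,len(p),p.mean(0),np.median(z[m]),r)
    m=m0&(z>.03); 
    # bar
    b=(c[...,0]>.4)&(c[...,0]<.75)&(abs(c[...,1])<.3)&(z>.055)&(z<.1)
    k,lab,st,ce=cv2.connectedComponentsWithStats(b.astype(np.uint8))
    i=1+np.argmax(st[1:,4]); p=c[lab==i]; print('bar',cv2.minAreaRect((p[:,:2]*1000).astype(np.float32)),np.median(p[:,2]))
    gray=d['img'].max(-1)
    s=(lab==i)&(gray<60); k,lab2,st,ce=cv2.connectedComponentsWithStats(s.astype(np.uint8))
    for j in range(1,k):
        if st[j,4]>60:
            q=c[lab2==j]; print('dark',st[j],q.mean(0),cv2.minAreaRect((q[:,:2]*1000).astype(np.float32)))
E
```

```text
top bench z -0.0009803851863684275
handle 126 [ 0.5053 -0.3156] 0.14287955077066994 ((505.537841796875, -316.4268798828125), (27.707046508789062, 28.26416015625), 16.891101837158203)
guard 253 [ 0.506  -0.3124] 0.0744378807065353 ((506.2783203125, -314.68646240234375), (93.67167663574219, 93.42372131347656), 14.494433403015137)
plate 880 [ 0.5033 -0.3139] 0.06896908733549936 ((504.33306884765625, -316.0928039550781), (96.03498840332031, 96.9250717163086), 16.12261390686035)
bar ((581.0609741210938, 5.4712066650390625), (125.80059814453125, 400.66485595703125), 4.008573055267334) 0.06682381353425583
scene bench z -0.0003233200654079757
handle 84 [ 0.5092 -0.3144] 0.14239698170134818 ((507.6275939941406, -314.9159851074219), (30.34638786315918, 26.968969345092773), 11.84191608428955)
guard 190 [ 0.513  -0.3122] 0.07429292851487942 ((510.0065612792969, -316.20294189453125), (75.07411193847656, 98.25662231445312), 2.6795496940612793)
plate 509 [ 0.5158 -0.3118] 0.0692511150520887 ((506.35687255859375, -315.5078430175781), (100.00333404541016, 96.49122619628906), 16.872875213623047)
bar ((583.2573852539062, 6.754150390625), (127.68033599853516, 399.875732421875), 4.250824928283691) 0.0674149766405361
dark [248 211  83   7 389] [0.5615 0.0051 0.0719] ((560.0576171875, 4.992256164550781), (18.012859344482422, 245.89137268066406), 4.093337535858154)
dark [237 224 105   8 447] [0.6057 0.0067 0.0678] ((605.0989379882812, 8.227767944335938), (17.764707565307617, 305.75665283203125), 4.124277591705322)
```

View pics/crop1.png

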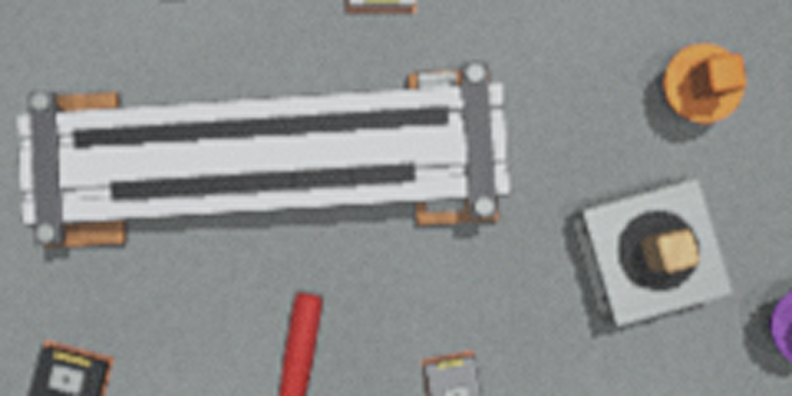

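The crop confirms the choice: natural wood handle and black guard, in the grey holder square rotated by about 16° (crop 660,250). The proud strip is the lower dark line. I'll refine the strip from the top view while moving across above the holder.

```bash
python3 - <<'E'
from h import *
np.set_printoptions(precision=4,suppress=True)
for n in('top','scene'):
    d=load(n); c=cloud(d); g=d['img'].max(-1)
    m=(abs(c[...,0]-.5605)<.025)&(abs(c[...,1]-.005)<.15)&(c[...,2]>.05)
    print(n,np.percentile(g[m],[5,20,40,60,80]))
    s=(m&(g<110)).astype(np.uint8); k,lab,st,ce=cv2.connectedComponentsWithStats(s); j=1+np.argmax(st[1:,4])
    v,u=np.nonzero(lab==j); q=np.array([P(d,a,b,.073) for a,b in zip(u,v)])
    print(st[j],cv2.minAreaRect((q[:,:2]*1000).astype(np.float32)))
    z=c[lab==j][:,2]; y=q[:,1]; print('strip z fit',np.polyfit(y,z,1))
    f=(abs(c[...,0]-.5605-.0225+.0715*c[...,1])<.01)&(abs(c[...,1])<.13)
    print('face z fit',np.polyfit(c[f][:,1],c[f][:,2],1),c[f][:,2].std())
    pu=(abs(d['img'].astype(int)[...,0]-d['img'][...,2])<60)&(d['img'][...,1]+40.<d['img'][...,2])
    p=c[pu&(c[...,2]>.02)&(c[...,1]>-.5)]; print('purple',len(p),np.median(p,0) if len(p) else'',p[:,2].max() if len(p) else '')
E
```

```text
top [ 72.  87. 188. 210. 212.]
[224 210  92  10 460] ((559.4234619140625, 2.554290771484375), (13.59274959564209, 245.240966796875), 4.069474220275879)
strip z fit [-0.0239  0.0718]
face z fit [-0.0244  0.0653] 0.0028093147619879387
purple 395 [ 0.4486 -0.4368  0.0608] 1.219996035469535
scene [ 24.  31. 139. 180. 183.]
[240 210  99   9 486] ((561.8888549804688, 4.34515380859375), (19.92308235168457, 292.2132263183594), 3.157763719558716)
strip z fit [-0.0201  0.071 ]
face z fit [-0.0235  0.0663] 0.002670550920889977
purple 220 [ 0.4542 -0.4398  0.0601] 0.13370753694898124
```

Request:
drive_tool([
  [[-0.46,-0.33,0],30,0.085],
  [[-0.46,-0.33,0],60,0.085],
  [[-0.46,-0.33,0],60,0.085],
  [[-0.46,-0.33,0],60,0.085],
  [[-0.46,-0.33,0],60,0.085],
  [[-0.46,-0.33,0],60,0.085],
  [[-0.46,-0.33,0],60,0.085],
  [[-0.46,-0.33,0],60,0.085],
  [[-0.46,-0.33,0],60,0.085],
  [[-0.46,-0.33,0],60,0.085],
  [[-0.46,-0.33,0],60,0.085],
  [[-0.568,-0.731,0],60,0.085],
  [[-0.568,-0.731,0],60,0.085],
  [[-0.568,-0.731,0],60,0.085],
  [[-0.568,-0.731,0],60,0.085],
  [[-0.568,-0.731,0],60,0.085],
  [[-0.568,-0.731,0],60,0.085],
  [[-0.568,-0.731,0],60,0.085],
  [[-0.568,-0.731,0],60,0.085],
  [[-0.568,-0.731,0],60,0.085],
])

```text
time_s: 2.1
position: [0.5053, -0.3188, 0.2305]
tool_rot: [[-0.269, 0.963, -0.001], [0.963, 0.269, 0.0], [0.0, -0.001, -1.0]]
ft_force: [0.8, -0.2, 0.1]
grip_width: 0.0848
gripper_force: 0.0
```

Request:
drive_tool([
  [[0.0025,0.0015,0.04],-0.8,0.085],
  [[0.0025,0.0015,0.08],-0.8,0.085],
  [[0.0025,0.0015,0.115],-0.8,0.085],
  [[0.0025,0.0015,0.13],-0.8,0.085],
  [[0.0025,0.0015,0.1375],-0.8,0.085],
  [[0.0025,0.0015,0.1375],-0.8,0.085],
  [[0.0025,0.0015,0.1375],-0.8,0.02],
  [[0.0025,0.0015,0.1375],-0.8,0.02],
  [[0.0025,0.0015,0.1375],-0.8,0.02],
  [[0.0025,0.0015,0.1375],-0.8,0.02],
  [[0.0025,0.0015,0.1375],-0.8,0.02],
  [[0.0025,0.0015,0.1375],-0.8,0.02],
  [[0.0025,0.0015,0.1375],-0.8,0.02],
  [[0.0025,0.0015,0.1375],-0.8,0.02],
  [[0.0025,0.0015,0.1375],-0.8,0.02],
], newtons=90)

```text
time_s: 3.6
position: [0.5064, -0.3128, 0.0946]
tool_rot: [[-0.285, 0.959, -0.0], [0.959, 0.285, -0.001], [-0.001, -0.0, -1.0]]
ft_force: [-3.6, -0.3, 6.2]
grip_width: 0.0274
gripper_force: 88.8
```

Request:
drive_tool([
  [[0,0,-0.01],0,0.02],
  [[0,0,-0.03],0,0.02],
  [[0,0,-0.06],0,0.02],
  [[0,0,-0.09],0,0.02],
  [[0,0,-0.11],0,0.02],
  [[0,0,-0.12],0,0.02],
  [[0,0,-0.12],0,0.02],
  [[0,0,-0.12],0,0.02],
  [[0,0,-0.12],0,0.02],
])

```text
time_s: 4.5
position: [0.5063, -0.3122, 0.2124]
tool_rot: [[-0.285, 0.959, -0.002], [0.959, 0.285, 0.002], [0.002, -0.001, -1.0]]
ft_force: [-0.4, 0.6, -3.4]
grip_width: 0.0269
gripper_force: 88.9
```

```bash
python3 - <<'E'
from h import *
np.set_printoptions(precision=4,suppress=True)
s=env.observe(); print(s['position'],s['ft_force'],s['wrist_torque'],s['grip_width'])
d=grab('scene'); u,v=proj(d,[.5064,-.3128,.11])[0].astype(int); print(u,v)
a=d['img'][v-45:v+45,u-60:u+60,::-1]
e=grab('top'); u,v=proj(e,[.5064,-.3128,.11])[0].astype(int)
b=e['img'][v-45:v+45,u-60:u+60,::-1]
cv2.imwrite('pics/lift.png',cv2.resize(np.vstack([a,b]),None,fx=3.3,fy=3.3,interpolation=cv2.INTER_CUBIC))
E
```

```text
[ 0.5063 -0.3122  0.2124] [-0.3587  0.5762 -3.3695] [-0.0003 -0.0064  0.0389] 0.02691881227188969
185 183
```

View pics/lift.png

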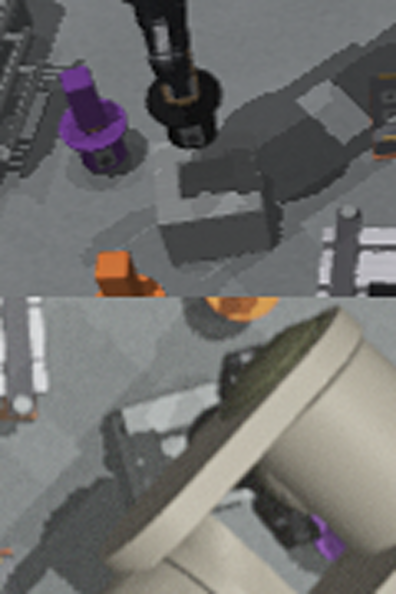

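The picture shows the roller lifted clear. The fork's cheek with its axle hub faces the camera (195,130), so the axle lies along yaw ≈16°, which is the tool's y. I'll check this numerically on the slot.

```bash
python3 - <<'E'
from h import *
np.set_printoptions(precision=4,suppress=True)
d=load('scene'); 
a=np.radians(16.5); ex=np.array([np.cos(a),np.sin(a)]); ey=np.array([-ex[1],ex[0]])
c0=np.array([.506,-.3145])
c=cloud(d)
for i in range(-50,51,5):
    row=''
    for j in range(-50,51,5):
        p=c0+ex*i/1000+ey*j/1000; u,v=np.rint(proj(d,[*p,.07])[0]).astype(int)
        z=c[v,u,2]; row+='%4d'%(z*1000)
    print('%4d'%i,row)
E
```

```text
-50    4  64   0  -3 147 152 158 156 156 154 156 152 149  -2  68  -4  -1  -4  69  -1  -4
 -45   66  70  69  68 143 148 143 153 155 153 149 144 144  71  65  70  69  67  70  69  -1
 -40   68  70  68  66  66 138 139 135 152 1501074 139  70  69  71  69  70  69  66  67  -4
 -35    0  69  68  66  67  70  67  69  69 135  68  68  69  68  75  69  68  71  68  73   2
 -30   -2  70  70  66  70  69  69  73  69  68  71  65  69  66  73  67  67  66  64  64  -2
 -25    1  69  70  67  71  68  68  70  69  67  68  68  66  67  70  66  66  70  67  71  -1
 -20   -3  71  68  69  69  66  65  68  67  68  63  67  66  64  68  67  70  71  69  66   0
 -15    2  71  70  68  72  64  35  29  32  60  61  32  31  63  62  68  70  73  71  69  26
 -10    0  721074  69  71  70  32  27  25  23  28  25  27  24  34  29  70  70  68  68  31
  -5   -2  69  68  68  65  67  17  22  21  21  18  19  25  20  17  18  71  66  73  71   1
   0   -2  67  70  68  71  66  11   6  14  13  16   9  11  15  12  71  70  67  72  70  -1
   5   -6  71  71  67  70   7   9   5   2   4   6   8   6   7   9  68  67  69  67  69   7
  10   70  69  68  69  70   8   9   5   3   8   5   9   7   7   7  68  66  69  71  71   6
  15   71  72  70  69  65   7   8   7   7   6   5   7   5   7   6  64  69  71  69  72   6
  20   -3  70  66  68  69   6   4   4   7   3   5   3   3   6   3  65  71  69  63  66   2
  25   -4  67  72  70  70  69  70  69  68  69  68  67  71  67  70  69  71  72  68  69   2
  30   -1  69  70  67  73  71  69  68  72  68  69  68  69  67  67  68  67  67  71  68   0
  35   -2  68  71  67  69  63  74  67  65  66  74  69  71  68  67  72  66  681074  66   4
  40    1  66  71  67  73  66  72  68  70  69  68  68  71  73  70  67  69  69  67  69   4
  45   -1  71  67  72  70  68  69  71  70  71  68  65  68  70  70  66  69  66  69  69   7
  50   -1  64  67  59  63  66  68  65  63  67  64  66  60  66  66  61  66  66  67  64   5
```

Slot 42 along ex and 50 along ey: that confirms the axle along tool y. Now to the strip's right end, stopping short above it.

Request:
drive_tool([
  [[0.045,0.03,0],4,0.02],
  [[0.09,0.06,0],8,0.02],
  [[0.13,0.09,0],12.5,0.02],
  [[0.16,0.11,0],12.5,0.02],
  [[0.1777,0.1173,0],12.5,0.02],
  [[0.1777,0.1173,0],12.5,0.02],
  [[0.1777,0.1173,0.02],12.5,0.02],
  [[0.1777,0.1173,0.035],12.5,0.02],
  [[0.1777,0.1173,0.042],12.5,0.02],
  [[0.1777,0.1173,0.042],12.5,0.02],
  [[0.1777,0.1173,0.042],12.5,0.02],
  [[0.1777,0.1173,0.042],12.5,0.02],
])

```text
time_s: 5.8
position: [0.5689, -0.1091, 0.1726]
tool_rot: [[-0.07, 0.998, 0.001], [0.998, 0.07, -0.001], [-0.001, 0.001, -1.0]]
ft_force: [0.3, 0.0, -2.5]
grip_width: 0.0268
gripper_force: 89.6
```

```bash
python3 - <<'E'
from h import *
np.set_printoptions(precision=4,suppress=True)
s=env.observe(); print(s['position'],s['tool_rot'],s['ft_force'],s['wrist_torque'])
d=grab('scene'); u,v=proj(d,[.568,-.1085,.1])[0].astype(int); print(u,v)
cv2.imwrite('pics/near.png',cv2.resize(d['img'][v-50:v+50,u-60:u+80,::-1],None,fx=5,fy=5,interpolation=cv2.INTER_CUBIC))
E
```

```text
[ 0.5689 -0.1091  0.1726] [[-0.0703  0.9975  0.0014]
 [ 0.9975  0.0703 -0.0006]
 [-0.0007  0.0013 -1.    ]] [ 0.3443  0.0177 -2.5382] [-0.0119  0.0257  0.0254]
250 207
```

View pics/near.png

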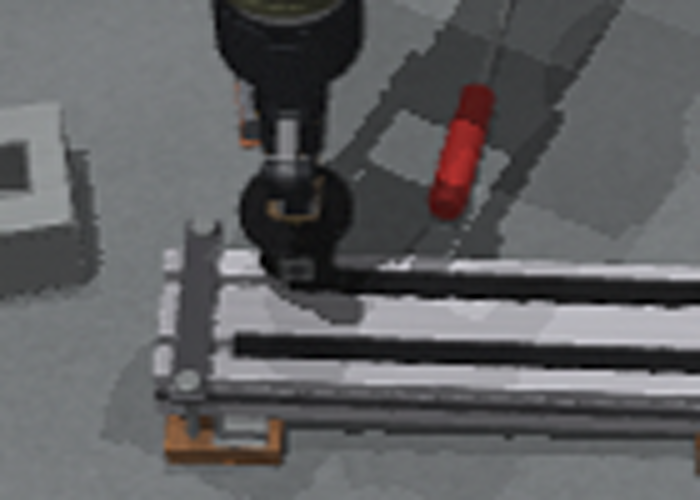

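The wheel stands over the right end of the proud strip (crop 295,270), inside the strap. Now feel downwards.

Request:
drive_tool([
  [[0,-0.0006,0.006],0,0.02],
  [[0,-0.0006,0.011],0,0.02],
  [[0,-0.0006,0.014],0,0.02],
  [[0,-0.0006,0.015],0,0.02],
  [[0,-0.0006,0.015],0,0.02],
])

```text
time_s: 6.35
position: [0.5679, -0.1087, 0.1566]
tool_rot: [[-0.071, 0.998, -0.0], [0.998, 0.071, 0.0], [0.0, -0.0, -1.0]]
ft_force: [-0.2, 0.0, -3.8]
grip_width: 0.0272
gripper_force: 89.6
```

Request:
drive_tool([
  [[0,0,0.001],0,0.02],
  [[0,0,0.002],0,0.02],
  [[0,0,0.002],0,0.02],
])

```text
time_s: 6.65
position: [0.5681, -0.1089, 0.1554]
tool_rot: [[-0.071, 0.998, 0.001], [0.998, 0.071, -0.0], [-0.001, 0.001, -1.0]]
ft_force: [-0.9, 1.0, 0.5]
grip_width: 0.027
gripper_force: 90.2
```

Request:
drive_tool([
  [[0,0,0.001],0,0.02],
  [[0,0,0.0015],0,0.02],
  [[0,0,0.0015],0,0.02],
])

```text
time_s: 6.95
position: [0.5682, -0.1091, 0.155]
tool_rot: [[-0.071, 0.998, 0.002], [0.998, 0.071, -0.001], [-0.001, 0.002, -1.0]]
ft_force: [-2.3, -0.7, 10.0]
grip_width: 0.0275
gripper_force: 91.2
```

Request:
drive_tool([
  [[0,0,0.001],0,0.02],
  [[0,0,0.0015],0,0.02],
  [[0,0,0.0015],0,0.02],
])

```text
time_s: 7.25
position: [0.5682, -0.1091, 0.1536]
tool_rot: [[-0.071, 0.998, 0.002], [0.998, 0.071, -0.001], [-0.002, 0.002, -1.0]]
ft_force: [-3.7, 0.5, 10.4]
grip_width: 0.027
gripper_force: 91.2
```

Request:
drive_tool([
  [[0,0,0.001],0,0.02],
  [[0,0,0.002],0,0.02],
  [[0,0,0.003],0,0.02],
  [[0,0,0.003],0,0.02],
])

```text
time_s: 7.65
position: [0.5682, -0.1091, 0.1506]
tool_rot: [[-0.071, 0.998, 0.002], [0.998, 0.071, -0.002], [-0.002, 0.002, -1.0]]
ft_force: [-2.8, -0.0, 10.4]
grip_width: 0.0272
gripper_force: 91.2
```

Request:
drive_tool([
  [[0,0,0.0005],0,0.02],
  [[0,0,0.001],0,0.02],
  [[0,0,0.001],0,0.02],
])

```text
time_s: 7.95
position: [0.5683, -0.1092, 0.1504]
tool_rot: [[-0.071, 0.997, 0.003], [0.997, 0.071, -0.002], [-0.002, 0.003, -1.0]]
ft_force: [-4.6, 1.0, 16.6]
grip_width: 0.0268
gripper_force: 92.0
```

Strip0 has bottomed at TCP z .1504, and the arm's stiffness is about 6 N/mm. The plan is a first pass at half depth (small step, small side load), then passes at full force, following the seen slope of about −0.024.

Request:
drive_tool([
  [[0,0,-0.0015],0,0.02],
  [[0,0,-0.0029],0,0.02],
  [[0.003,0,-0.0028],0,0.02],
  [[0.006,0,-0.0028],0,0.02],
  [[0.009,0,-0.0027],0,0.02],
  [[0.012,0,-0.0026],0,0.02],
  [[0.015,0,-0.0025],0,0.02],
  [[0.018,0,-0.0025],0,0.02],
  [[0.021,0,-0.0024],0,0.02],
  [[0.024,0,-0.0023],0,0.02],
  [[0.027,0,-0.0023],0,0.02],
  [[0.03,0,-0.0022],0,0.02],
], newtons=120)

```text
time_s: 9.15
position: [0.5661, -0.0789, 0.1517]
tool_rot: [[-0.071, 0.997, 0.002], [0.997, 0.071, -0.001], [-0.001, 0.002, -1.0]]
ft_force: [-3.1, -0.5, 11.7]
grip_width: 0.0266
gripper_force: 120.0
```

Request:
drive_tool([
  [[0.003,0,0.0001],0,0.02],
  [[0.006,0,0.0001],0,0.02],
  [[0.009,0,0.0002],0,0.02],
  [[0.012,0,0.0003],0,0.02],
  [[0.015,0,0.0004],0,0.02],
  [[0.018,0,0.0004],0,0.02],
  [[0.021,0,0.0005],0,0.02],
  [[0.024,0,0.0006],0,0.02],
  [[0.027,0,0.0006],0,0.02],
  [[0.03,0,0.0007],0,0.02],
  [[0.033,0,0.0008],0,0.02],
  [[0.036,0,0.0009],0,0.02],
  [[0.039,0,0.0009],0,0.02],
  [[0.042,0,0.001],0,0.02],
  [[0.045,0,0.0011],0,0.02],
  [[0.048,0,0.0012],0,0.02],
  [[0.051,0,0.0012],0,0.02],
  [[0.054,0,0.0013],0,0.02],
  [[0.057,0,0.0014],0,0.02],
  [[0.06,0,0.0014],0,0.02],
])

```text
time_s: 11.15
position: [0.5622, -0.0199, 0.1505]
tool_rot: [[-0.071, 0.998, 0.003], [0.998, 0.071, -0.003], [-0.003, 0.003, -1.0]]
ft_force: [-2.8, -3.3, 13.7]
grip_width: 0.0265
gripper_force: 119.9
```

Request:
drive_tool([
  [[0.003,0,0.0001],0,0.02],
  [[0.006,0,0.0001],0,0.02],
  [[0.009,0,0.0002],0,0.02],
  [[0.012,0,0.0003],0,0.02],
  [[0.015,0,0.0004],0,0.02],
  [[0.018,0,0.0004],0,0.02],
  [[0.021,0,0.0005],0,0.02],
  [[0.024,0,0.0006],0,0.02],
  [[0.027,0,0.0006],0,0.02],
  [[0.03,0,0.0007],0,0.02],
  [[0.033,0,0.0008],0,0.02],
  [[0.036,0,0.0009],0,0.02],
  [[0.039,0,0.0009],0,0.02],
  [[0.042,0,0.001],0,0.02],
  [[0.045,0,0.0011],0,0.02],
  [[0.048,0,0.0012],0,0.02],
  [[0.051,0,0.0012],0,0.02],
  [[0.054,0,0.0013],0,0.02],
  [[0.057,0,0.0014],0,0.02],
  [[0.06,0,0.0014],0,0.02],
])

```text
time_s: 13.15
position: [0.558, 0.041, 0.149]
tool_rot: [[-0.071, 0.997, 0.003], [0.997, 0.071, -0.001], [-0.001, 0.003, -1.0]]
ft_force: [-2.4, -1.2, 12.4]
grip_width: 0.0264
gripper_force: 120.0
```

Request:
drive_tool([
  [[0.004,0,0.0001],0,0.02],
  [[0.008,0,0.0002],0,0.02],
  [[0.012,0,0.0003],0,0.02],
  [[0.016,0,0.0004],0,0.02],
  [[0.02,0,0.0005],0,0.02],
  [[0.024,0,0.0006],0,0.02],
  [[0.028,0,0.0007],0,0.02],
  [[0.032,0,0.0008],0,0.02],
  [[0.036,0,0.0009],0,0.02],
  [[0.04,0,0.001],0,0.02],
  [[0.044,0,0.0011],0,0.02],
  [[0.048,0,0.0012],0,0.02],
  [[0.052,0,0.0012],0,0.02],
  [[0.056,0,0.0013],0,0.02],
  [[0.06,0,0.0014],0,0.02],
  [[0.064,0,0.0015],0,0.02],
  [[0.068,0,0.0016],0,0.02],
  [[0.072,0,0.0017],0,0.02],
  [[0.075,0,0.0018],0,0.02],
  [[0.075,0,0.0018],0,0.02],
])

```text
time_s: 15.15
position: [0.5528, 0.1164, 0.147]
tool_rot: [[-0.071, 0.997, 0.003], [0.997, 0.071, 0.0], [0.0, 0.003, -1.0]]
ft_force: [-0.8, -0.9, 11.1]
grip_width: 0.0267
gripper_force: 119.9
```

Request:
drive_tool([
  [[0,0,0.001],0,0.02],
  [[0,0,0.0015],0,0.02],
  [[0,0,0.0015],0,0.02],
])

```text
time_s: 15.45
position: [0.5528, 0.1162, 0.1457]
tool_rot: [[-0.071, 0.997, 0.004], [0.997, 0.071, 0.001], [0.0, 0.004, -1.0]]
ft_force: [-2.2, 1.1, 12.4]
grip_width: 0.027
gripper_force: 120.0
```

Request:
drive_tool([
  [[0,0,0.0005],0,0.02],
  [[0,0,0.001],0,0.02],
  [[0,0,0.001],0,0.02],
])

```text
time_s: 15.75
position: [0.5528, 0.1166, 0.1454]
tool_rot: [[-0.071, 0.997, 0.004], [0.997, 0.071, 0.001], [0.001, 0.004, -1.0]]
ft_force: [-3.4, 2.4, 18.9]
grip_width: 0.027
gripper_force: 120.8
```

Request:
drive_tool([
  [[0,0,0.0005],0,0.02],
  [[0,0,0.001],0,0.02],
  [[0,0,0.001],0,0.02],
])

```text
time_s: 16.05
position: [0.5529, 0.1169, 0.1451]
tool_rot: [[-0.071, 0.997, 0.005], [0.997, 0.071, 0.002], [0.002, 0.005, -1.0]]
ft_force: [-5.2, 4.2, 22.4]
grip_width: 0.0265
gripper_force: 121.4
```

Strip9 is home too. Now a full-force pass back to the right at about 23 N.

Request:
drive_tool([
  [[0,0,-0.0004],0,0.02],
  [[-0.003,0,-0.0005],0,0.02],
  [[-0.006,0,-0.0005],0,0.02],
  [[-0.009,0,-0.0006],0,0.02],
  [[-0.012,0,-0.0007],0,0.02],
  [[-0.015,0,-0.0007],0,0.02],
  [[-0.018,0,-0.0008],0,0.02],
  [[-0.021,0,-0.0009],0,0.02],
  [[-0.024,0,-0.001],0,0.02],
  [[-0.027,0,-0.001],0,0.02],
  [[-0.03,0,-0.0011],0,0.02],
])

```text
time_s: 17.15
position: [0.555, 0.0869, 0.1458]
tool_rot: [[-0.071, 0.997, 0.005], [0.997, 0.071, 0.002], [0.002, 0.005, -1.0]]
ft_force: [-3.8, 4.1, 19.9]
grip_width: 0.0266
gripper_force: 120.9
```

Request:
drive_tool([
  [[-0.003,0,-0.0001],0,0.02],
  [[-0.006,0,-0.0001],0,0.02],
  [[-0.009,0,-0.0002],0,0.02],
  [[-0.012,0,-0.0003],0,0.02],
  [[-0.015,0,-0.0003],0,0.02],
  [[-0.018,0,-0.0004],0,0.02],
  [[-0.021,0,-0.0005],0,0.02],
  [[-0.024,0,-0.0006],0,0.02],
  [[-0.027,0,-0.0006],0,0.02],
  [[-0.03,0,-0.0007],0,0.02],
  [[-0.033,0,-0.0008],0,0.02],
  [[-0.036,0,-0.0008],0,0.02],
  [[-0.039,0,-0.0009],0,0.02],
  [[-0.042,0,-0.001],0,0.02],
  [[-0.045,0,-0.001],0,0.02],
  [[-0.048,0,-0.0011],0,0.02],
  [[-0.05,0,-0.0011],0,0.02],
])

```text
time_s: 18.85
position: [0.5586, 0.0369, 0.147]
tool_rot: [[-0.071, 0.997, 0.005], [0.997, 0.071, 0.002], [0.001, 0.005, -1.0]]
ft_force: [-3.7, 5.1, 21.6]
grip_width: 0.0269
gripper_force: 120.9
```

Request:
drive_tool([
  [[-0.003,0,-0.0001],0,0.02],
  [[-0.006,0,-0.0002],0,0.02],
  [[-0.009,0,-0.0003],0,0.02],
  [[-0.012,0,-0.0004],0,0.02],
  [[-0.015,0,-0.0005],0,0.02],
  [[-0.018,0,-0.0005],0,0.02],
  [[-0.021,0,-0.0006],0,0.02],
  [[-0.024,0,-0.0007],0,0.02],
  [[-0.027,0,-0.0007],0,0.02],
  [[-0.03,0,-0.0008],0,0.02],
  [[-0.033,0,-0.0009],0,0.02],
  [[-0.036,0,-0.001],0,0.02],
  [[-0.039,0,-0.001],0,0.02],
  [[-0.042,0,-0.0011],0,0.02],
  [[-0.045,0,-0.0012],0,0.02],
  [[-0.048,0,-0.0013],0,0.02],
  [[-0.05,0,-0.0013],0,0.02],
])

```text
time_s: 20.55
position: [0.5622, -0.0131, 0.1482]
tool_rot: [[-0.071, 0.997, 0.005], [0.997, 0.071, 0.001], [0.001, 0.005, -1.0]]
ft_force: [-3.6, 4.9, 20.7]
grip_width: 0.0268
gripper_force: 120.9
```

Request:
drive_tool([
  [[-0.003,0,-0.0001],0,0.02],
  [[-0.006,0,-0.0001],0,0.02],
  [[-0.009,0,-0.0002],0,0.02],
  [[-0.012,0,-0.0003],0,0.02],
  [[-0.015,0,-0.0003],0,0.02],
  [[-0.018,0,-0.0004],0,0.02],
  [[-0.021,0,-0.0005],0,0.02],
  [[-0.024,0,-0.0006],0,0.02],
  [[-0.027,0,-0.0006],0,0.02],
  [[-0.03,0,-0.0007],0,0.02],
  [[-0.033,0,-0.0008],0,0.02],
  [[-0.036,0,-0.0008],0,0.02],
  [[-0.039,0,-0.0009],0,0.02],
  [[-0.042,0,-0.001],0,0.02],
  [[-0.045,0,-0.001],0,0.02],
  [[-0.048,0,-0.0011],0,0.02],
  [[-0.05,0,-0.0012],0,0.02],
])

```text
time_s: 22.25
position: [0.5659, -0.0632, 0.1495]
tool_rot: [[-0.071, 0.997, 0.005], [0.997, 0.071, 0.0], [0.0, 0.005, -1.0]]
ft_force: [-3.2, 4.4, 19.8]
grip_width: 0.0269
gripper_force: 120.9
```

Request:
drive_tool([
  [[-0.003,0,-0.0001],0,0.02],
  [[-0.006,0,-0.0001],0,0.02],
  [[-0.009,0,-0.0002],0,0.02],
  [[-0.012,0,-0.0003],0,0.02],
  [[-0.015,0,-0.0003],0,0.02],
  [[-0.018,0,-0.0004],0,0.02],
  [[-0.021,0,-0.0005],0,0.02],
  [[-0.024,0,-0.0006],0,0.02],
  [[-0.027,0,-0.0006],0,0.02],
  [[-0.03,0,-0.0007],0,0.02],
  [[-0.033,0,-0.0008],0,0.02],
  [[-0.036,0,-0.0008],0,0.02],
  [[-0.039,0,-0.0009],0,0.02],
  [[-0.042,0,-0.001],0,0.02],
  [[-0.045,0,-0.001],0,0.02],
  [[-0.048,0,-0.0011],0,0.02],
  [[-0.05,0,-0.0011],0,0.02],
])

```text
time_s: 23.95
position: [0.5695, -0.1141, 0.1505]
tool_rot: [[-0.071, 0.997, 0.005], [0.997, 0.071, -0.002], [-0.002, 0.005, -1.0]]
ft_force: [-2.7, 1.2, 18.8]
grip_width: 0.0266
gripper_force: 120.7
```

Everything reads home at the sampled points. One more even pass to the left as a check, since there is time.

Request:
drive_tool([
  [[0.005,-0.0005,0.0003],0,0.02],
  [[0.01,-0.0005,0.0004],0,0.02],
  [[0.015,-0.0005,0.0005],0,0.02],
  [[0.02,-0.0005,0.0006],0,0.02],
  [[0.025,-0.0005,0.0007],0,0.02],
  [[0.03,-0.0005,0.0008],0,0.02],
  [[0.035,-0.0005,0.001],0,0.02],
  [[0.04,-0.0005,0.0011],0,0.02],
  [[0.045,-0.0005,0.0012],0,0.02],
  [[0.05,-0.0005,0.0013],0,0.02],
  [[0.055,-0.0005,0.0014],0,0.02],
  [[0.06,-0.0005,0.0015],0,0.02],
  [[0.065,-0.0005,0.0017],0,0.02],
  [[0.07,-0.0005,0.0018],0,0.02],
  [[0.075,-0.0005,0.0019],0,0.02],
  [[0.08,-0.0005,0.002],0,0.02],
  [[0.085,-0.0005,0.0021],0,0.02],
  [[0.09,-0.0005,0.0022],0,0.02],
  [[0.095,-0.0005,0.0024],0,0.02],
  [[0.1,-0.0005,0.0025],0,0.02],
])

```text
time_s: 25.95
position: [0.5624, -0.0141, 0.1481]
tool_rot: [[-0.071, 0.997, 0.006], [0.997, 0.071, -0.002], [-0.002, 0.006, -1.0]]
ft_force: [-1.0, -0.8, 18.8]
grip_width: 0.0268
gripper_force: 120.9
```

Request:
drive_tool([
  [[0.005,0,0.0001],0,0.02],
  [[0.01,0,0.0002],0,0.02],
  [[0.015,0,0.0003],0,0.02],
  [[0.02,0,0.0004],0,0.02],
  [[0.025,0,0.0005],0,0.02],
  [[0.03,0,0.0007],0,0.02],
  [[0.035,0,0.0008],0,0.02],
  [[0.04,0,0.0009],0,0.02],
  [[0.045,0,0.001],0,0.02],
  [[0.05,0,0.0011],0,0.02],
  [[0.055,0,0.0013],0,0.02],
  [[0.06,0,0.0014],0,0.02],
  [[0.065,0,0.0015],0,0.02],
  [[0.07,0,0.0016],0,0.02],
  [[0.075,0,0.0017],0,0.02],
  [[0.08,0,0.0018],0,0.02],
  [[0.085,0,0.0019],0,0.02],
  [[0.09,0,0.0021],0,0.02],
  [[0.095,0,0.0022],0,0.02],
  [[0.1,0,0.0023],0,0.02],
])

```text
time_s: 27.95
position: [0.5554, 0.086, 0.1457]
tool_rot: [[-0.071, 0.997, 0.007], [0.997, 0.071, -0.0], [-0.001, 0.007, -1.0]]
ft_force: [-2.1, -0.5, 16.8]
grip_width: 0.0269
gripper_force: 120.6
```

Request:
drive_tool([
  [[0.005,0,0.0005],0,0.02],
  [[0.01,0,0.0006],0,0.02],
  [[0.015,0,0.0007],0,0.02],
  [[0.02,0,0.0009],0,0.02],
  [[0.025,0,0.001],0,0.02],
  [[0.03,0,0.0011],0,0.02],
  [[0.033,0,0.0012],0,0.02],
  [[0.033,0,0.0012],0,0.02],
])

```text
time_s: 28.75
position: [0.553, 0.1194, 0.1448]
tool_rot: [[-0.071, 0.997, 0.007], [0.997, 0.071, 0.001], [0.0, 0.007, -1.0]]
ft_force: [-2.2, 1.1, 20.3]
grip_width: 0.0266
gripper_force: 120.8
```

Request:
drive_tool([
  [[0,0,-0.01],0,0.02],
  [[0,0,-0.04],0,0.02],
  [[0,0,-0.075],0,0.02],
  [[0,0,-0.075],0,0.02],
  [[0,0,-0.075],0,0.02],
])

```text
time_s: 29.25
position: [0.551, 0.1188, 0.2162]
tool_rot: [[-0.071, 0.998, -0.001], [0.998, 0.071, 0.0], [0.0, -0.001, -1.0]]
ft_force: [-0.4, -0.2, -3.4]
grip_width: 0.0266
gripper_force: 119.2
```

```bash
python3 - <<'E'
from h import *
np.set_printoptions(precision=4,suppress=True)
s=env.observe(); print(s['position'],s['ft_force'],s['wrist_torque'])
d=grab('scene'); c=cloud(d)
b=np.array([.560,.0042]); a=np.radians(4.1); ex=np.array([np.cos(a),np.sin(a)]); ey=np.array([-ex[1],ex[0]])
D=c[...,:2]-b; lx=D@ex; ly=D@ey
for k in range(10):
    o=-.125+.025*k; w=(ly>o)&(ly<o+.025)
    print(k,*(round(1000*np.median(c[...,2][w&(abs(lx-x0)<r)]),1) for x0,r in((0,.006),(.0225,.008),(.045,.006))))
u,v=proj(d,[.56,.06,.08])[0].astype(int)
cv2.imwrite('pics/after.png',cv2.resize(d['img'][v-75:v+65,u-130:u+70,::-1],None,fx=4,fy=4,interpolation=cv2.INTER_CUBIC))
E
```

```text
[0.551  0.1188 0.2162] [-0.4148 -0.1882 -3.3643] [-0.0099  0.0266 -0.0026]
0 69.7 68.6 70.2
1 69.6 68.5 69.7
2 69.8 67.3 69.5
3 68.1 66.3 69.1
4 67.7 66.6 67.7
5 68.2 65.9 67.6
6 69.4 466.9 68.2
7 509.9 503.8 472.0
8 259.8 396.9 470.4
9 514.3 290.3 431.4
```

View pics/after.png

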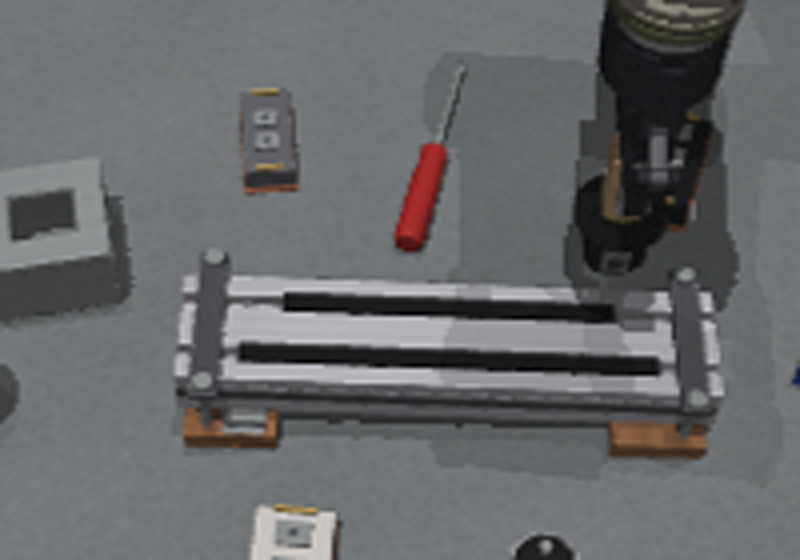

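The strip now looks flush, with the same height as the already closed one. I'll check the roller's tilt in the hand via the guard before re-stowing.

```bash
python3 - <<'E'
from h import *
np.set_printoptions(precision=4,suppress=True)
d=load('scene'); c=cloud(d)
t=np.array([.551,.1188]); tx=np.array([-.071,.998]); ty=np.array([.998,.071])
D=c[...,:2]-t; X=D@tx; Y=D@ty; z=c[...,2]
near=(abs(X)<.05)&(abs(Y)<.05)&(z>.13)&(z<.25)
g=near&(z>.188)&(z<.204)&(np.hypot(X+.003,Y)<.034)
A=np.c_[X[g],Y[g],np.ones(g.sum())]; r=np.ones(len(A),bool)
for _ in range(4):
    f=np.linalg.lstsq(A[r],z[g][r],rcond=None)[0]; r=abs(A@f-z[g])<.004
print('guard',f,r.sum(),'X',X[g].min(),X[g].max(),'Y',Y[g].min(),Y[g].max())
for lo in np.arange(.13,.26,.01):
    m=near&(z>=lo)&(z<lo+.01)
    if m.sum(): print('%.2f %d'%(lo,m.sum()),'X %.4f %.4f Y %.4f %.4f'%(*np.percentile(X[m],[3,97]),*np.percentile(Y[m],[3,97])))
E
```

```text
guard [ 0.0081 -0.0162  0.196 ] 223 X -0.03580494187277344 0.029769875487525806 Y -0.025455366654597984 0.03290138817361252
0.13 5 X -0.0119 0.0112 Y 0.0113 0.0147
0.14 16 X -0.0213 0.0127 Y 0.0124 0.0187
0.15 26 X -0.0217 0.0170 Y 0.0117 0.0214
0.16 37 X -0.0243 0.0161 Y 0.0044 0.0206
0.17 4 X -0.0195 -0.0069 Y 0.0134 0.0200
0.19 231 X -0.0332 0.0253 Y -0.0193 0.0316
0.20 14 X -0.0210 0.0071 Y -0.0046 0.0274
0.21 14 X -0.0172 -0.0085 Y -0.0006 0.0215
0.22 19 X -0.0170 0.0082 Y -0.0065 0.0278
0.23 29 X -0.0169 0.0063 Y 0.0022 0.0289
0.24 13 X -0.0172 -0.0108 Y -0.0070 0.0227
```

Tilt is under 1° and the offset is unchanged. Back to above the holder.

Request:
drive_tool([
  [[-0.02,-0.003,0],0,0.02],
  [[-0.06,-0.01,0],0,0.02],
  [[-0.1,-0.017,0],0,0.02],
  [[-0.14,-0.025,0],-2,0.02],
  [[-0.18,-0.032,0],-4,0.02],
  [[-0.22,-0.039,0],-6,0.02],
  [[-0.26,-0.046,0],-8,0.02],
  [[-0.3,-0.053,0],-10,0.02],
  [[-0.34,-0.06,0],-12.5,0.02],
  [[-0.37,-0.065,0],-12.5,0.02],
  [[-0.395,-0.07,0],-12.5,0.02],
  [[-0.415,-0.073,0],-12.5,0.02],
  [[-0.4275,-0.0752,0],-12.5,0.02],
  [[-0.4275,-0.0752,0],-12.5,0.02],
  [[-0.4275,-0.0752,0],-12.5,0.02],
  [[-0.4275,-0.0752,0],-12.5,0.02],
])

```text
time_s: 30.9
position: [0.5068, -0.3119, 0.2167]
tool_rot: [[-0.286, 0.958, -0.0], [0.958, 0.286, 0.0], [0.0, 0.0, -1.0]]
ft_force: [0.2, -0.1, -3.8]
grip_width: 0.0269
gripper_force: 118.7
```

```bash
python3 - <<'E'
from h import *
np.set_printoptions(precision=4,suppress=True)
s=env.observe(); p=s['position']; R=s['tool_rot']; print(p,R[:,1],np.degrees(np.arctan2(R[1,1],R[0,1])),s['ft_force'])
print('shift tool xy to grasp pose',R.T@(np.array([.5064,-.3128,.0946])-p))
E
```

```text
[ 0.5068 -0.3119  0.2167] [0.9582 0.286  0.    ] 16.616502574162936 [ 0.2244 -0.0707 -3.8382]
shift tool xy to grasp pose [-0.0008 -0.0006  0.1221]
```

Request:
drive_tool([
  [[-0.001,0,0.02],0,0.02],
  [[-0.001,0,0.04],0,0.02],
  [[-0.001,0,0.055],0,0.02],
  [[-0.001,0,0.063],0,0.02],
  [[-0.001,0,0.068],0,0.02],
  [[-0.001,0,0.073],0,0.02],
  [[-0.001,0,0.078],0,0.02],
  [[-0.001,0,0.082],0,0.02],
  [[-0.001,0,0.082],0,0.02],
])

```text
time_s: 31.8
position: [0.5067, -0.314, 0.1344]
tool_rot: [[-0.285, 0.959, -0.0], [0.959, 0.285, 0.0], [0.001, -0.0, -1.0]]
ft_force: [1.2, 0.9, -3.8]
grip_width: 0.0269
gripper_force: 118.7
```

Request:
drive_tool([
  [[0,0,0.007],0,0.02],
  [[0,0,0.014],0,0.02],
  [[0,0,0.021],0,0.02],
  [[0,0,0.028],0,0.02],
  [[0,0,0.034],0,0.02],
  [[0,0,0.037],0,0.02],
  [[0,0,0.038],0,0.02],
  [[0,0,0.038],0,0.02],
])

```text
time_s: 32.6
position: [0.5068, -0.3141, 0.0967]
tool_rot: [[-0.285, 0.959, -0.0], [0.959, 0.285, 0.0], [0.0, -0.0, -1.0]]
ft_force: [-1.0, -0.1, -4.1]
grip_width: 0.0271
gripper_force: 118.7
```

Request:
drive_tool([
  [[0,0,0.001],0,0.02],
  [[0,0,0.0015],0,0.02],
  [[0,0,0.0015],0,0.02],
])

```text
time_s: 32.9
position: [0.5068, -0.3142, 0.0954]
tool_rot: [[-0.285, 0.959, 0.0], [0.959, 0.285, -0.0], [-0.0, 0.0, -1.0]]
ft_force: [-1.1, -1.0, -2.5]
grip_width: 0.0265
gripper_force: 118.7
```

Request:
drive_tool([
  [[0,0,0.0008],0,0.02],
  [[0,0,0.0008],0,0.02],
  [[0,0,0.0008],0,0.02],
])

```text
time_s: 33.2
position: [0.5068, -0.3142, 0.0947]
tool_rot: [[-0.285, 0.959, 0.0], [0.959, 0.285, -0.0], [-0.0, 0.0, -1.0]]
ft_force: [-2.1, 0.3, -0.8]
grip_width: 0.0266
gripper_force: 118.9
```

Seated (about 3 N of contact). Release, wait, then rise straight up and move clear.

Request:
drive_tool([
  [[0,0,0],0,0.04],
  [[0,0,0],0,0.06],
  [[0,0,0],0,0.085],
  [[0,0,0],0,0.085],
  [[0,0,0],0,0.085],
  [[0,0,0],0,0.085],
  [[0,0,0],0,0.085],
  [[0,0,-0.01],0,0.085],
  [[0,0,-0.03],0,0.085],
  [[0,0,-0.06],0,0.085],
  [[0,0,-0.1],0,0.085],
  [[0,0,-0.15],0,0.085],
  [[0,0,-0.18],0,0.085],
  [[0.05,0,-0.18],0,0.085],
  [[0.1,-0.03,-0.18],0,0.085],
  [[0.15,-0.06,-0.18],0,0.085],
  [[0.2,-0.08,-0.18],0,0.085],
  [[0.2,-0.08,-0.18],0,0.085],
  [[0.2,-0.08,-0.18],0,0.085],
])

```text
time_s: 35.1
position: [0.3718, -0.1434, 0.2758]
tool_rot: [[-0.286, 0.958, 0.002], [0.958, 0.286, -0.001], [-0.002, 0.001, -1.0]]
ft_force: [-0.4, 0.0, 0.0]
grip_width: 0.0852
gripper_force: 0.0
```

```bash
python3 - <<'E'
from h import *
np.set_printoptions(precision=4,suppress=True)
s=env.observe(); print(s['position'],s['ft_force'],s['time_s'])
d=grab('scene'); c=cloud(d); z=c[...,2]
m0=np.hypot(c[...,0]-.507,c[...,1]+.3155)<.06
for lo,hi in((.135,.155),(.0725,.08)):
    m=m0&(z>lo)&(z<hi); print(m.sum(),c[m].mean(0),np.median(z[m]),cv2.minAreaRect((c[m][:,:2]*1000).astype(np.float32)))
b=np.array([.560,.0042]); a=np.radians(4.1); ex=np.array([np.cos(a),np.sin(a)]); ey=np.array([-ex[1],ex[0]])
D=c[...,:2]-b; lx=D@ex; ly=D@ey
for k in range(10):
    o=-.125+.025*k; w=(ly>o)&(ly<o+.025)
    print(k,*(round(1000*np.median(z[w&(abs(lx-x0)<r)]),1) for x0,r in((0,.006),(.0225,.008),(.045,.006))))
cv2.imwrite('pics/end.png',cv2.resize(d['img'][130:320,100:440,::-1],None,fx=2.3,fy=2.3,interpolation=cv2.INTER_CUBIC))
E
```

```text
[ 0.3718 -0.1434  0.2758] [-0.3706  0.0313  0.0295] 35.1
78 [ 0.5116 -0.3156  0.1423] 0.1425856871314335 ((509.6338806152344, -316.4209899902344), (27.393966674804688, 27.450292587280273), 21.505821228027344)
180 [ 0.5144 -0.3121  0.0748] 0.07468298163046465 ((508.3988037109375, -312.46160888671875), (88.41072082519531, 93.64900970458984), 18.842239379882812)
0 69.4 68.3 69.6
1 70.3 68.8 69.7
2 69.0 66.8 69.5
3 68.7 67.3 68.4
4 68.6 66.3 68.0
5 68.0 65.7 67.2
6 67.7 63.9 67.6
7 66.6 64.4 66.1
8 66.2 64.0 65.7
9 64.9 62.0 65.4
```

View pics/end.png

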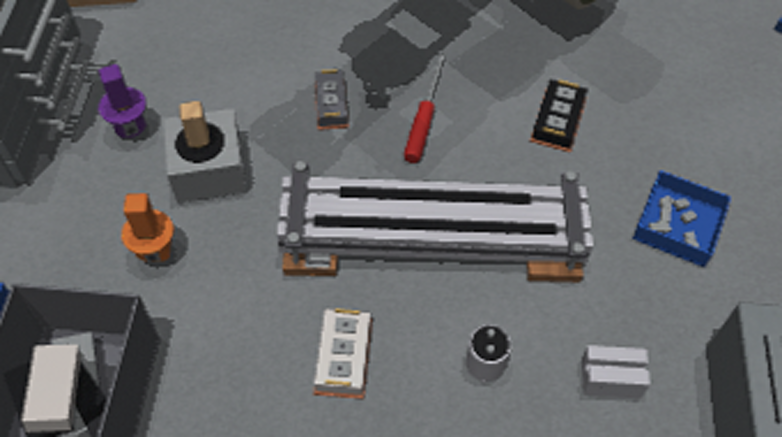

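The roller stands upright in its holder (crop 195,125), and the whole strip is level with the closed one, about 2 mm above the bar's face. Nothing else has moved.

```bash
python3 -c "
from rig import env
print(env.close_job())"
```

```text
the job is handed in; nothing more can be done
None
```

The job is handed in at about 35 s: the strip measures fully home over its whole length, with contact force near 26 N or less wherever I read it, and the roller stands upright in its holder, released.

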